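# Set the length gauge and feed a board out for sawing

### The job

Set the swinging length gauge beside the sawing rest to 30 degrees outward, the second tick past the long zero tick on the side away from the rest; then slide the board out along the rest until the middle of its outer end is right under the gauge's pointer, straight and flat on the rest all the way. By then more than half of the board hangs out and it would tip by itself, so finish with the gripper still holding the board level on the rest, ready for the saw: do not let go. Leave the other things on the bench undisturbed.

Things in the scene. Friction and masses are not known exactly. Their poses are not given: they have to be found in the camera images.
- stand: Fixed sawing rest and length gauge on one dark steel foot. Origin: underside of the foot, below the middle of the rest; z up, +y outward, the way the board is fed. The rest is a wooden rail 36 mm wide (x), y -50 to +50 mm, flat top at z 130 mm, no fences; below it a 22 mm thick web, so fingers fit past the board's long edges. The gauge's post is at x 80, y 159 mm. Board and pointer line: x = 0.
- gauge (a joint): angle a of the gauge arm, rad, on a vertical pivot (friction 0.12 N m; stays where left). 0: it points along the stand's -x, square across the board's path; positive: tip swung outward (+y). In the stand's frame it points along (-cos a, sin a). Stops at -0.785 and 0.785. Wanted: 30 degrees = 0.524.
- gauge_pivot (a point): the arm's pivot axis, at stand x 80, y 159, z 160 mm (underside of the arm). Below the arm is a fixed flat quadrant scale, 56 mm in radius, top at z 156 mm, ticks every 15 degrees, the long tick being zero.
- gauge_knob (a point): centre of the top of the black round knob that stands upright on the arm, 66 mm from the pivot: 18 mm diameter, 30 mm tall, top 203 mm above the bench; the arm's top (arm 8 mm wide) is 35 mm below this point. The knob can be pinched or pushed.
- pointer (a point): lower tip of the steel pointer at the end of the gauge arm, 92.4 mm from the pivot, 156 mm above the bench, 8 mm above the top of a board on the rest. It turns with the arm; with the arm at 30 degrees it is at stand x 0, y 205 mm, 155 mm out from the rest's end.
- board: Loose pine board 45 x 240 x 18 mm (x, y, z), 0.25 to 0.4 kg, lying flat on the rest. Origin: centre of its underside; y along its length, +y to the outer end. At the start 30 to 60 mm hang out beyond the rest's +y end; the rear end overhangs too. It can be gripped from above across its width near the rear end.
- board_end (a point): middle of the upper edge of the board's outer end (board y +120 mm, z +18 mm)
- marker: pen, 17 x 135 x 16 mm, bystander
- insul_tape: roll of black tape, 59 mm wide, 19 mm high, bystander
- driver_blue: small screwdriver, 23 x 164 x 21 mm, bystander
- lens_cap: black round cap, 56 mm wide, 36 mm high, bystander
- spanner_1: spanner, 192 x 31 x 6 mm, bystander

How it is judged:
By the outcome, as a careful person would: the job done as asked, in the order asked, and still so for the second after the job is handed in, while the arm keeps its last pose, push and grip.
It also fails if it takes over 48 s, if anything falls off the work surface, if the arm or the gripper's body presses on something with over 40 N, if the wrist force passes 120 N, or if a joint passes its speed limit or range.

### The arm

A 7-joint arm with a two-finger parallel gripper is mounted at the origin on a cart in front of the work surface, level with it; the furniture and walls round the work are solid. World frame = base frame: x ahead of the robot, y to its left, z up, the work surface at z = 0. Lengths are in m, angles in degrees, forces in N, time in s.
With the tool pointing down it reaches from about 0.425 to 0.875 m from the base axis. Payload 4.7 kg.
Tool frame: the origin (TCP) lies midway between the tips of the shut fingers; the grasp point (between the pads) lies 19 mm behind it; y points along the fingers, z is the direction in which the jaws open and shut, and the axes are right-handed (so a half turn about y gives the same grasp; the last joint's range is limited). The gripper opens to 85 mm and grips with 20 to 120 N. Pads are 22 mm wide; open, the fingers measure 114 mm over their backs; the gripper's body (76 mm by 85 mm) begins 54 mm behind the grasp point. The pads swing forward as they close: fully open they stand 13 mm farther back than shut.
Start: joints at [-73.562, 18.392, -4.016, 83.108, 1.295, 78.541, -3.26], TCP at [0.175, 0.626, 0.231] pointing down, gripper open.
Joint ranges: [-163.93, 163.93], [-17.29, 119.83], [-79.2, 71.16], [3.27, 140.29], [-89.18, 269.18], [5.43, 117.66], [-154.24, 154.24]. Speed limits (degrees/s): [147.25, 147.25, 180, 180, 180, 180, 180].

### API

Orientations are given as a 3x3 rotation matrix whose columns are the frame's x, y, z axes.
In Python, from bench import bot gives the robot as it stands.
- The arm moves only by the tool play_rows, never from a script. Its argument "increments" is a list of rows, each a list of 3 entries, a list of its own where there are three numbers: the turn, a rotation vector about the tool's x, y, z in rad, then the shift along the tool's x, y, z in m, then the opening in per cent of the stroke, from 0 (shut) to 100 (fully open). In form: [[[wx, wy, wz], [dx, dy, dz], hand], ...]. A call has 1 to 8 rows; each row is the pose to reach, as a shift and turn from the pose measured when the call began, along the tool's axes at that moment; what a row does not reach only later rows make up. A row lasts 1/12 s, in which the tool goes at most 41.7 mm and 7.16 degrees, less where a joint would pass 70% of its speed; a pose out of reach is approached as far as the arm can. A call with a gripper value outside its range is refused whole. The fingers move at their own pace and stop on an object; "grip_force" is the grip in N (left out, the last holds). Time passes only in rows, so rows that repeat a pose let the fingers close. It gives the time, the measured TCP pose, the force and the opening at its end, in the units of the state.
- bot.get_state(): the state, without advancing time (a new reading comes with each control period).
- bot.snapshot(name): name is "side" or "top" or "wrist"; returns the picture (384x512x3 uint8, red, green, blue); there is no depth.
- bot.camera_model(name): a dict with "fov_y" (degrees; the focal length in pixels is half the picture's height over the tangent of half this angle, whatever the lens; pixels are square), "cx", "cy" (the principal point, pixels), "camera_from_world" (4x4, takes a point from world to camera coordinates). Camera axes: x right, y down, z forward; pixel columns grow to the right and rows downward; lengths in m; the calibration is good to about 2 mm. A picture is of the moment at which its call begins: read the wrist's pose just before it. camera_model takes no time and is no camera call; for the wrist camera it gives the pose at the moment of the call.
- bot.hand_in(): hands the job in, once; it reports no verdict.
Trained networks look in the newest picture that a camera, given by its name, has taken for a name from the list of things; names that differ only in an ending like _2 or _b are one class to them, and where a whole thing is asked for, a point or a joint stands for the part that bears it (a point fixed in the world has none). Each returns a list of dicts, best first, with "score" (0 to 1); they miss things now and then, are a little off and sometimes report something else, mostly with a low value. They report only what shows in the picture. A call takes as long as a camera call.
- bot.cut_out(camera, label): "mask" (384x512 bool, what is visible of it) and "position" ([column, row] in pixels, amid what is visible of it).
The state is a dict: "clock": time; "joint_positions": joint angles; "qd": joint speeds; "effort": joint torques, N m; "position": TCP position; "ee_rot": TCP orientation; "ft_force": force on the tool from outside, world axes, zero at the start; "torque": the same for the moment, N m; "opening": opening from 0.0 (shut) to 1.0 (fully open).
Only numpy, scipy, OpenCV 4.12 (cv2) and the standard library are available. Lean on these libraries where they do the work, as an engineer would, in place of code of your own. Each camera call takes 0.05 s, during which the arm holds its last target.

## Working session

There is one attempt and no reset: what is moved stays moved. The work goes in short steps, Python scripts to look and compute and a tool call to move; the robot and the scene stay as the last step left them, time stands still between calls to the robot, and variables do not carry over. Pictures are saved under pics/ and viewed, and the job is handed in when it is done.

Besides the shell and the picture viewer there is one more tool, called as name([rows], argument=value, ...), one row to a line, values as JSON. play_rows: Moves the arm, as the interface text tells. Its arguments: {"type":"object","properties":{"increments":{"type":"array","items":{"type":"array"}},"grip_force":{"type":"number"}},"required":["increments"]}

```bash
ls; mkdir -p pics; python3 - <<'E'
from bench import bot
import cv2,numpy as np
np.set_printoptions(precision=4,suppress=True)
s=bot.get_state()
for k in s: print(k,np.array(s[k]))
for c in ["side","top","wrist"]:
    im=bot.snapshot(c); cv2.imwrite(f"pics/{c}0.png",im[:,:,::-1])
    m=bot.camera_model(c); print(c,m["fov_y"],m["cx"],m["cy"]); print(np.array(m["camera_from_world"]))
E
```

```text
pics
clock 0.0
joint_positions [-73.5641  18.4413  -4.016   83.1738   1.2971  78.54    -3.2582]
qd [ 0.0436  0.0143  0.0261 -0.0775 -0.0127  0.026   0.0348]
effort [ -0.0002 -49.3577  -0.3826 -31.4341   0.0128   0.0115   0.    ]
position [0.175  0.6254 0.2302]
ee_rot [[ 0.9631 -0.0004  0.2693]
 [-0.2693 -0.0019  0.9631]
 [ 0.0001 -1.     -0.0019]]
ft_force [ 1.4231  0.3488 -0.0367]
torque [0.0087 0.006  0.0061]
opening 0.9991379703496435
side 53.03628978431638 260.579757058234 188.52444027068864
[[-0.9993 -0.0367 -0.0096  0.5214]
 [-0.0116  0.5366 -0.8438 -0.0604]
 [ 0.0362 -0.843  -0.5366  1.2242]
 [ 0.      0.      0.      1.    ]]
top 46.38657902863211 256.5433700383975 193.15675738027733
[[ 0.0044 -0.9999  0.0122  0.3483]
 [-0.999  -0.005  -0.0448  0.5057]
 [ 0.0449 -0.012  -0.9989  1.0863]
 [ 0.      0.      0.      1.    ]]
wrist 64.3983823024189 258.3039596639145 199.8377587182731
[[ 0.269   0.9631 -0.0026 -0.6493]
 [ 0.9142 -0.2545  0.3152 -0.0415]
 [ 0.303  -0.0872 -0.949   0.3811]
 [ 0.      0.      0.      1.    ]]
```

View pics/side0.png

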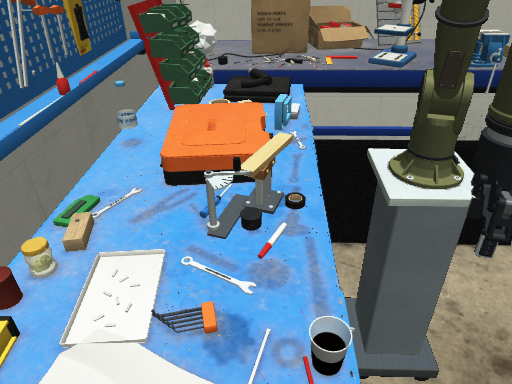

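View pics/top0.png

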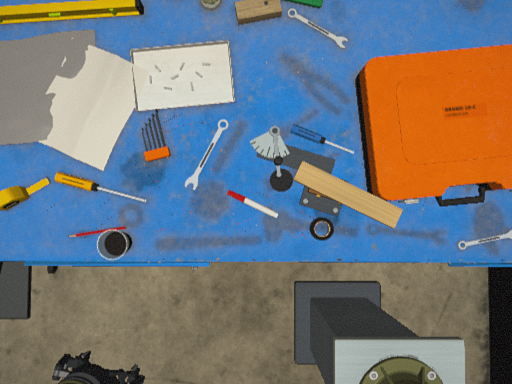

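View pics/wrist0.png

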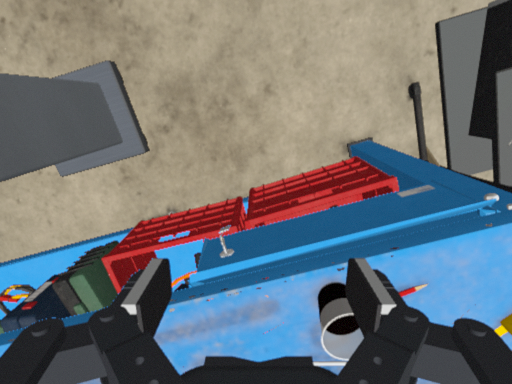

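The side and top views show the board on the rest at about (265,150) in side and (347,195) in top. The gauge post is at (273,130) in top and the lens cap at (280,180). I'll zoom in and segment next.

```bash
cat > h.py <<'E'
from bench import bot
import cv2,numpy as np
np.set_printoptions(precision=4,suppress=True)
def cam(c):
    m=bot.camera_model(c); f=192/np.tan(np.radians(m["fov_y"]/2)); T=np.array(m["camera_from_world"])
    return f,m["cx"],m["cy"],T
def proj(c,P,M=None):
    f,cx,cy,T=M or cam(c); p=np.atleast_2d(P)@T[:3,:3].T+T[:3,3]
    return np.c_[cx+f*p[:,0]/p[:,2],cy+f*p[:,1]/p[:,2]]
def atz(c,uv,z,M=None):
    f,cx,cy,T=M or cam(c); uv=np.atleast_2d(uv); d=np.c_[(uv[:,0]-cx)/f,(uv[:,1]-cy)/f,np.ones(len(uv))]@T[:3,:3]
    o=-T[:3,:3].T@T[:3,3]; return o+d*((z-o[2])/d[:,2])[:,None]
def tri(c1,uv1,c2,uv2):
    A=[];b=[]
    for c,uv in((c1,uv1),(c2,uv2)):
        f,cx,cy,T=cam(c); d=np.array([(uv[0]-cx)/f,(uv[1]-cy)/f,1])@T[:3,:3]; d/=np.linalg.norm(d)
        o=-T[:3,:3].T@T[:3,3]; Q=np.eye(3)-np.outer(d,d); A.append(Q);b.append(Q@o)
    return np.linalg.solve(sum(A),sum(b))
E
python3 - <<'E'
from h import *
for c,(a,b,e,d) in {"top":(220,100,420,250),"side":(180,110,330,250)}.items():
    im=bot.snapshot(c)
    for l in ["stand","board","board_end","gauge","gauge_knob","pointer","gauge_pivot","lens_cap","insul_tape","marker","driver_blue","spanner_1"]:
        try: r=bot.cut_out(c,l)
        except Exception as ex: print(c,l,ex); continue
        for q in r[:2]:
            ys,xs=np.where(q["mask"]); print(c,l,round(q["score"],2),np.round(q["position"],1),len(xs),(xs.min(),xs.max(),ys.min(),ys.max()) if len(xs) else 0)
        if l=="board" and r: np.save(f"bm_{c}.npy",r[0]["mask"])
    cv2.imwrite(f"pics/{c}z.png",cv2.resize(im[b:d,a:e,::-1],None,fx=4,fy=4,interpolation=cv2.INTER_CUBIC))
E
```

```text
top stand 0.61 [298.7 160.9] 2429 (np.int64(250), np.int64(341), np.int64(126), np.int64(215))
top stand 0.49 [250.  205.2] 355 (np.int64(227), np.int64(276), np.int64(190), np.int64(217))
top board 0.56 [349.9 197.5] 2475 (np.int64(294), np.int64(403), np.int64(162), np.int64(227))
top board 0.33 [272.4 149.4] 306 (np.int64(270), np.int64(282), np.int64(126), np.int64(176))
top board_end 0.83 [347.6 194.8] 2425 (np.int64(294), np.int64(401), np.int64(162), np.int64(227))
top board_end 0.55 [326.9 229. ] 347 (np.int64(310), np.int64(334), np.int64(218), np.int64(240))
top gauge 0.68 [275.3 152.1] 272 (np.int64(270), np.int64(282), np.int64(127), np.int64(176))
top gauge_knob 0.51 [274.4 150.4] 310 (np.int64(269), np.int64(282), np.int64(126), np.int64(176))
top pointer 0.6 [274.8 146.9] 309 (np.int64(269), np.int64(282), np.int64(126), np.int64(175))
top gauge_pivot 0.57 [297.5 160.3] 2371 (np.int64(250), np.int64(341), np.int64(126), np.int64(215))
top gauge_pivot 0.35 [349.3 195.7] 2515 (np.int64(294), np.int64(401), np.int64(162), np.int64(228))
top lens_cap 0.7 [281.6 181.3] 385 
[... 1033 characters left out ...]
177))
side gauge_pivot 0.64 [235.5 195.3] 2729 (np.int64(204), np.int64(283), np.int64(157), np.int64(238))
side lens_cap 0.65 [250.1 215.7] 421 (np.int64(240), np.int64(261), np.int64(207), np.int64(230))
side lens_cap 0.15 [264.9 154.3] 879 (np.int64(241), np.int64(291), np.int64(132), np.int64(176))
side insul_tape 0.51 [294.  200.3] 293 (np.int64(285), np.int64(305), np.int64(192), np.int64(208))
side marker 0.79 [269.8 241.3] 216 (np.int64(259), np.int64(285), np.int64(223), np.int64(257))
side driver_blue 0.68 [230.1 195.3] 2648 (np.int64(204), np.int64(282), np.int64(157), np.int64(237))
side spanner_1 0.71 [229.2 277.4] 436 (np.int64(182), np.int64(255), np.int64(257), np.int64(293))
```

View pics/topz.png

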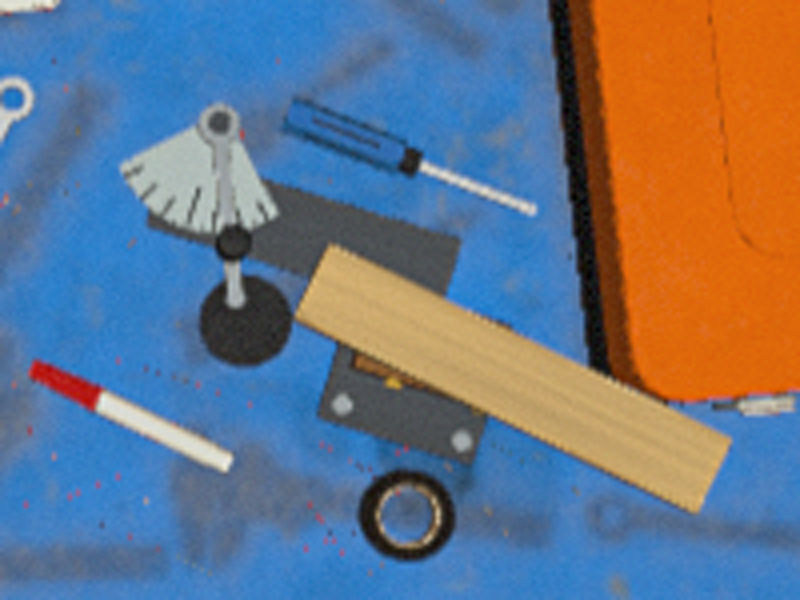

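View pics/sidez.png

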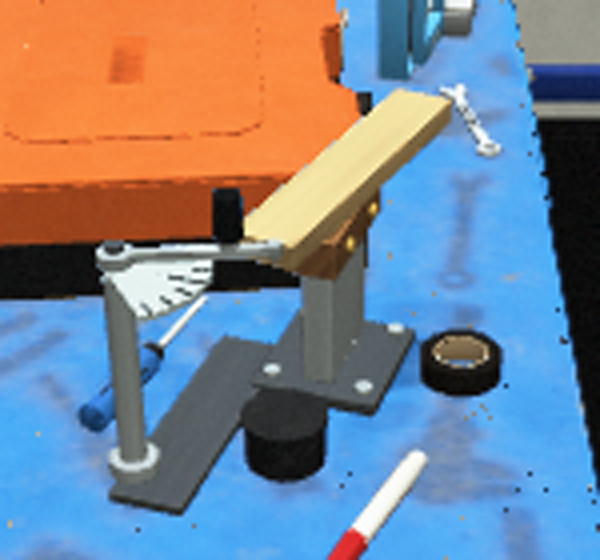

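Zoomed top view: the board runs from (330,245)/(295,315) to (730,440)/(695,515), yawed roughly 9° against the foot. The gauge pivot is at (218,122), the knob at (233,243) and the pointer at (235,300). The gauge currently points inward. Next I'll compute world poses.

```bash
python3 - <<'E'
from h import *
z=lambda X,Y:(220+X/4-.375,100+Y/4-.375)
zs=lambda X,Y:(180+X/4-.375,110+Y/4-.375)
M=cam("top")
for n,p,h in [("bOutFar",(330,245),.148),("bOutNear",(295,317),.148),("bRearNear",(697,514),.148),("bRearFar",(732,440),.148),("pivot",(218,122),.168),("knob",(233,243),.203),("tip",(235,302),.165),
 ("footA",(322,415),.006),("footB",(468,460),.006),("bolt1",(343,405),.01),("bolt2",(462,440),.01),("footTopR",(460,238),.006),("footTopL",(280,180),.006),("footL",(150,225),.006)]:
    print(n,atz("top",z(*p),h,M)[0])
print("pivot tri",tri("top",z(218,122),"side",zs(113,248)))
print("knob tri",tri("top",z(233,240),"side",zs(229,192)))
print("rearfar tri",tri("top",z(732,440),"side",zs(400,90)))
print("rearnear tri",tri("top",z(697,514),"side",zs(452,100)))
# minAreaRect of board mask
m=np.load("bm_top.npy").astype(np.uint8); r=cv2.minAreaRect(np.argwhere(m)[:,::-1].astype(np.float32)); c=cv2.boxPoints(r); w=atz("top",c,.148,M); print(w, np.linalg.norm(w-np.roll(w,1,0),axis=1), w.mean(0))
E
```

```text
bOutFar [0.5676 0.2549 0.148 ]
bOutNear [0.5288 0.2736 0.148 ]
bRearNear [0.4245 0.0587 0.148 ]
bRearFar [0.4641 0.0396 0.148 ]
pivot [0.6299 0.3161 0.168 ]
knob [0.5618 0.3102 0.203 ]
tip [0.5352 0.3068 0.165 ]
footA [0.4796 0.2436 0.006 ]
footB [0.4525 0.154  0.006 ]
bolt1 [0.4857 0.2312 0.01  ]
bolt2 [0.4647 0.1584 0.01  ]
footTopR [0.5891 0.1584 0.006 ]
footTopL [0.6244 0.2695 0.006 ]
footL [0.596  0.3496 0.006 ]
pivot tri [0.6303 0.3161 0.1671]
knob tri [0.563  0.31   0.2012]
rearfar tri [0.4635 0.0378 0.1428]
rearnear tri [0.4249 0.0574 0.144 ]
[[0.5262 0.2765 0.148 ]
 [0.5707 0.2547 0.148 ]
 [0.4645 0.0371 0.148 ]
 [0.4202 0.0594 0.148 ]] [0.2416 0.0496 0.2421 0.0495] [0.4954 0.1569 0.148 ]
```

play_rows([
  [[0,0,0],[0.47,-0.05,-0.19],60],
  [[0,0,0],[0.47,-0.05,-0.19],60],
  [[0,0,0],[0.47,-0.05,-0.19],60],
  [[0,0,0],[0.47,-0.05,-0.19],60],
  [[0,0,0],[0.47,-0.05,-0.19],60],
  [[0,0,0],[0.47,-0.05,-0.19],60],
  [[0,0,0],[0.47,-0.05,-0.19],60],
  [[0,0,0],[0.47,-0.05,-0.19],60],
])

```text
clock: 2.12
position: [0.4392, 0.4219, 0.2646]
ee_rot: [[0.963, 0.001, 0.269], [-0.269, 0.001, 0.963], [0.0, -1.0, 0.001]]
ft_force: [-0.2, 0.6, 0.4]
opening: 0.6
```

play_rows([
  [[0,0,0],[0.16,-0.015,-0.066],60],
  [[0,0,0],[0.16,-0.015,-0.066],60],
  [[0,0,0],[0.16,-0.015,-0.066],60],
  [[0,0,0],[0.16,-0.015,-0.066],60],
  [[0,0,0],[0.16,-0.015,-0.066],60],
  [[0,0,0],[0.16,-0.015,-0.066],60],
])

```text
clock: 2.62
position: [0.5792, 0.3102, 0.2797]
ee_rot: [[0.961, 0.003, 0.277], [-0.277, -0.002, 0.961], [0.003, -1.0, -0.001]]
ft_force: [0.0, -1.1, -0.2]
opening: 0.6
```

```bash
python3 - <<'E'
from h import *
s=bot.get_state(); print(s["clock"],s["position"],s["ft_force"]); M=cam("wrist"); np.save("Mw1.npy",M[3])
im=bot.snapshot("wrist"); cv2.imwrite("pics/w1.png",im[:,:,::-1])
r=bot.cut_out("wrist","gauge")
for q in r: ys,xs=np.where(q["mask"]); print(q["score"],q["position"],xs.min(),xs.max(),ys.min(),ys.max())
cv2.imwrite("pics/w1z.png",cv2.resize(im[:,:,::-1],(800,600),interpolation=cv2.INTER_CUBIC))
E
```

```text
2.6167 [0.5792 0.3102 0.2797] [ 0.0052 -1.1296 -0.2067]
0.73 [262.3, 195.8] 236 290 146 253
```

View pics/w1z.png

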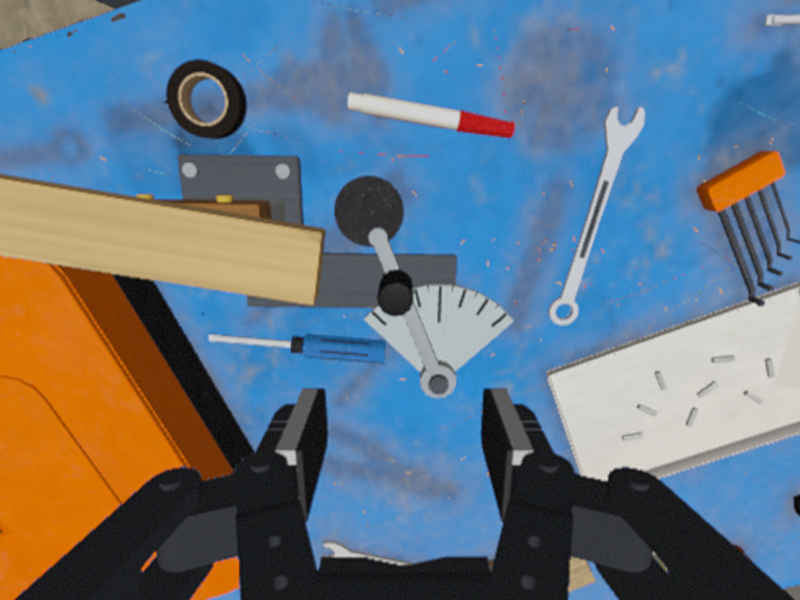

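Wrist view: the long zero tick at (440,300) runs nearly vertical, and the ticks to its right are on the outward side. The knob is at (396,290), the pivot at (438,380), and the board's outer end at (322,230)–(318,304) is skewed against the rest. I'll crop in for precise points.

```bash
python3 - <<'E'
import cv2
im=cv2.imread("pics/w1.png"); cv2.imwrite("pics/w1c.png",cv2.resize(im[90:265,85:345],None,fx=3,fy=3,interpolation=cv2.INTER_CUBIC))
cv2.imwrite("pics/w1d.png",cv2.resize(im[140:260,200:340],None,fx=5,fy=5,interpolation=cv2.INTER_CUBIC))
E
```

```text
(no output)
```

View pics/w1c.png

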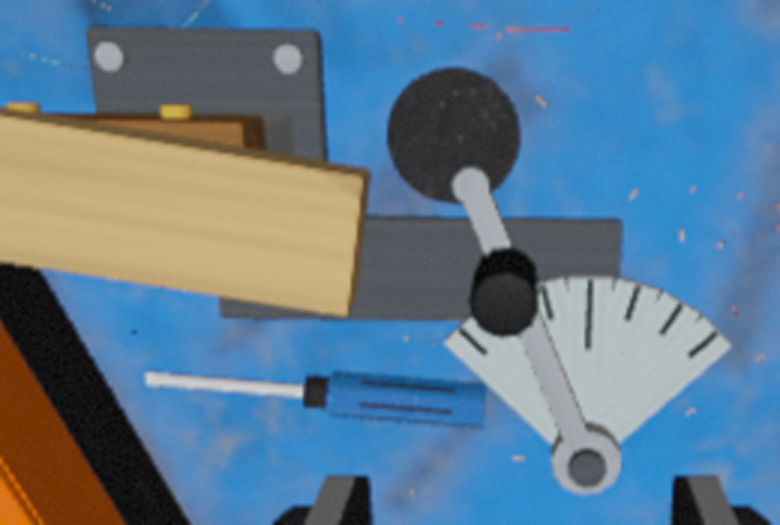

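View pics/w1d.png

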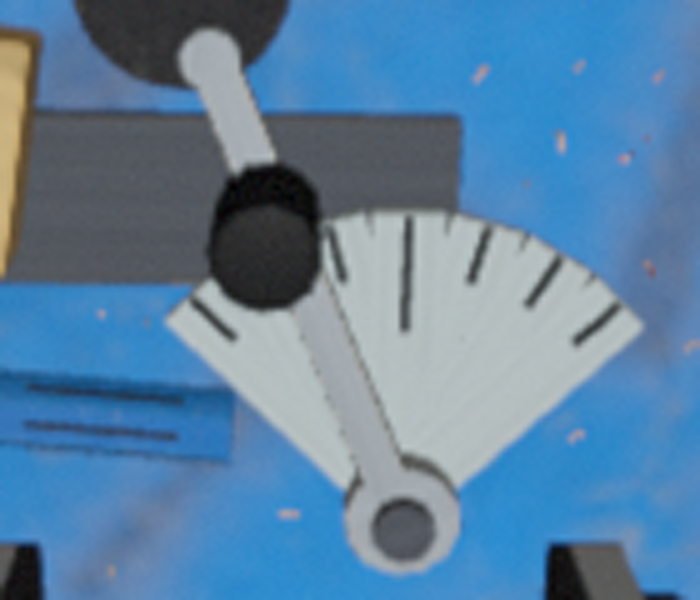

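```bash
cat >> h.py <<'E'
def zoomM(): 
    f,cx,cy,_=cam("wrist"); return f,cx,cy
E
python3 - <<'E'
from h import *
from scipy.optimize import least_squares
f,cx,cy,_=cam("wrist"); M=(f,cx,cy,np.load("Mw1.npy"))
D=lambda P:np.array(P,float)/5-.4+[200,140]
C=lambda P:(np.array(P,float)+.5)/3-.5+[85,90]
tk={0:[(408,218),(405,328)],15:[(490,232),(471,282)],30:[(560,262),(529,305)],45:[(617,309),(577,343)],-15:[(330,232),(343,280)],-45:[(194,302),(235,338)]}
W=[];A=[];R=[]
for k,v in tk.items():
    w=atz("wrist",D(v),.156,M)[:,:2]
    for j,p in enumerate(w): W.append(p);A.append(np.radians(k));R.append(0 if j==0 else (1 if k else 2))
W=np.array(W);A=np.array(A);R=np.array(R)
def res(t):
    px,py,yaw,r0,r1,r2=t; r=np.array([r0,r1,r2])[R]
    x=np.array([np.cos(yaw),-np.sin(yaw)]); y=np.array([np.sin(yaw),np.cos(yaw)])
    return (np.array([px,py])+r[:,None]*(-np.cos(A)[:,None]*x+np.sin(A)[:,None]*y)-W).ravel()
s=least_squares(res,[.63,.316,.29,.054,.044,.03]); t=s.x; print("pivot",t[:2],"yaw",np.degrees(t[2]),t[3:],"rms",np.sqrt((s.fun**2).mean()))
print("pivot from cap z168:",atz("wrist",D((403,528)),.168,M)[0])
x=np.array([np.cos(t[2]),-np.sin(t[2])]); y=np.array([np.sin(t[2]),np.cos(t[2])]); O=t[:2]-.08*x-.159*y; print("O",O)
S=lambda p:np.array([(p[:2]-O)@x,(p[:2]-O)@y])
k=atz("wrist",D((265,258)),.203,M)[0]; d=S(k)-[.08,.159]; print("knob",k,"r",np.linalg.norm(d),"a",np.degrees(np.arctan2(d[1],-d[0])))
for n,p,z in [("bend near",(368,172),.148),("bend far",(350,316),.148),("rest end near corner",(262,118),.130),("foot edge L",(222,318),.006),("foot R",(620,318),.006),("footR top",(622,219),.006)]:
    w=atz("wrist",C(p),z,M)[0]; print(n,w,S(w))
Mt=cam("top")
for c in [(330,245),(295,317),(697,514),(732,440)]:
    w=atz("top",(220+c[0]/4-.375,100+c[1]/4-.375),.148,Mt)[0]; print("top board",S(w))
tgt=O+x*(.08-.066*np.cos(np.pi/6))+y*(.159+.033); print("knob target",tgt, "pointer target",O+.205*y)
E
```

```text
pivot [0.6304 0.3166] yaw 16.875803249929692 [0.0551 0.0452 0.0345] rms 0.0002081752164885663
pivot from cap z168: [0.6309 0.3164 0.168 ]
O [0.5077 0.1876]
knob [0.5638 0.3103 0.203 ] r 0.0669189822249088 a -22.216087818494564
bend near [0.5286 0.2773 0.148 ] [-0.006   0.0918]
bend far [0.5697 0.257  0.148 ] [0.0392 0.0844]
rest end near corner [0.5053 0.2472 0.13  ] [-0.0196  0.0564]
foot edge L [0.5893 0.1583 0.006 ] [ 0.0866 -0.0043]
foot R [0.6419 0.3411 0.006 ] [0.0839 0.1858]
footR top [0.5957 0.3537 0.006 ] [0.036  0.1844]
top board [0.0378 0.0817]
top board [-0.0048  0.0884]
top board [-0.0422 -0.1475]
top board [ 0.0013 -0.1543]
knob target [0.5853 0.3647] pointer target [0.5672 0.3838]
```

play_rows([
  [[0,0,0],[-0.015,0.02,-0.004],55],
  [[0,0,0],[-0.015,0.06,-0.004],55],
  [[0,0,0],[-0.015,0.09,-0.004],55],
  [[0,0,0],[-0.015,0.103,-0.004],50],
  [[0,0,0],[-0.015,0.103,-0.004],50],
])

```text
clock: 3.13
position: [0.556, 0.3167, 0.1724]
ee_rot: [[0.964, -0.007, 0.267], [-0.267, -0.002, 0.964], [-0.006, -1.0, -0.004]]
ft_force: [0.1, -0.0, 0.1]
opening: 0.499
```

```bash
python3 - <<'E'
from h import *
s=bot.get_state(); print(s["clock"],s["position"],s["ft_force"],np.array(s["joint_positions"])); print(np.array(s["ee_rot"]))
im=bot.snapshot("wrist"); cv2.imwrite("pics/w2.png",im[:,:,::-1])
E
```

```text
3.1333 [0.556  0.3167 0.1724] [ 0.064  -0.017   0.1233] [-41.3277  19.3128  11.7141  89.1994  -4.1505  72.3175  45.5733]
[[ 0.9638 -0.0071  0.2666]
 [-0.2666 -0.0021  0.9638]
 [-0.0063 -1.     -0.0039]]
```

View pics/w2.png

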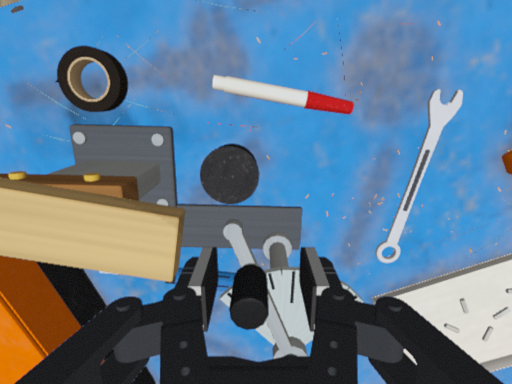

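play_rows([
  [[0,0,0],[0.009,-0.004,-0.004],50],
  [[0,0,0],[0.009,-0.004,-0.004],50],
  [[0,0,0],[0.009,-0.004,-0.004],50],
])

```text
clock: 3.43
position: [0.5675, 0.3107, 0.1821]
ee_rot: [[0.963, 0.001, 0.269], [-0.269, 0.002, 0.963], [0.0, -1.0, 0.002]]
ft_force: [-0.2, -0.1, -0.4]
opening: 0.494
```

```bash
python3 - <<'E'
from h import *
s=bot.get_state(); print(s["clock"],s["position"],s["qd"]); 
im=bot.snapshot("wrist"); s=bot.get_state(); print(s["clock"],s["position"],s["qd"])
E
```

```text
3.4333 [0.5675 0.3107 0.1821] [-0.2043  0.1449 -0.5799  1.0372 -0.4969 -0.2165 -0.1579]
3.4833 [0.5669 0.3109 0.1815] [-0.2066  0.1907 -0.4969  0.9827 -0.3022 -0.2565  0.0477]
```

play_rows([
  [[0,0,0],[-0.003,0.004,-0.0015],45],
  [[0,0,0],[-0.003,0.004,-0.0015],25],
  [[0,0,0],[-0.003,0.004,-0.0015],10],
  [[0,0,0],[-0.003,0.004,-0.0015],5],
  [[0,0,0],[-0.003,0.004,-0.0015],5],
  [[0,0,0],[-0.003,0.004,-0.0015],5],
], grip_force=25)

```text
clock: 3.98
position: [0.5634, 0.3103, 0.1777]
ee_rot: [[0.963, -0.001, 0.268], [-0.268, 0.002, 0.963], [-0.001, -1.0, 0.002]]
ft_force: [-2.3, -1.4, 2.1]
opening: 0.202
```

```bash
python3 - <<'E'
from h import *
s=bot.get_state(); print(s["clock"],s["position"],s["ft_force"],s["opening"]); print(np.array(s["ee_rot"]))
im=bot.snapshot("wrist"); cv2.imwrite("pics/w3.png",im[:,:,::-1])
E
```

```text
3.9833 [0.5634 0.3103 0.1777] [-2.2826 -1.3696  2.1467] 0.2017773064234865
[[ 0.9634 -0.0006  0.2682]
 [-0.2682  0.002   0.9634]
 [-0.0011 -1.      0.0018]]
```

View pics/w3.png

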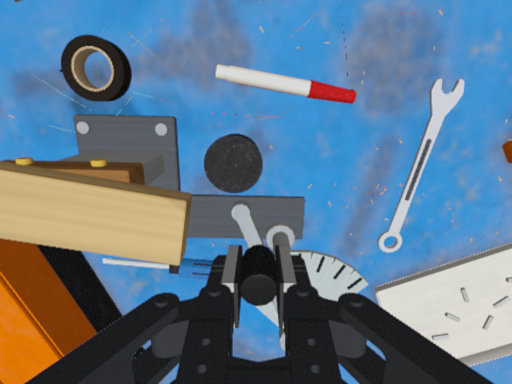

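```bash
python3 - <<'E'
from h import *
piv=np.array([.6304,.3166]); yaw=np.radians(16.876); p0=np.array([.5634,.3103]); R=np.array(bot.get_state()["ee_rot"])
for a in [-15,-8,-1,6,13,20,26,30]:
    b=np.radians(a)+yaw; k=piv+.066*np.array([-np.cos(b),np.sin(b)])
    # -cos a x + sin a y
    d=np.r_[k-p0,0]; print(a,k,(R.T@d).round(4), np.radians((a+22.2)/52.2*31.3).round(3))
E
```

```text
-15 [0.5644 0.3188] [-0.0013  0.      0.0084] 0.075
-8 [0.5652 0.3268] [-0.0027  0.      0.0164] 0.149
-1 [0.5669 0.3347] [-0.0031  0.      0.0244] 0.222
6 [0.5696 0.3423] [-0.0026  0.0001  0.0324] 0.295
13 [0.5732 0.3495] [-0.0011  0.0001  0.0404] 0.368
20 [0.5776 0.3562] [0.0014 0.0001 0.048 ] 0.442
26 [0.582  0.3615] [0.0042 0.0001 0.0543] 0.504
30 [0.5853 0.3648] [0.0065 0.0001 0.0583] 0.546
```

play_rows([
  [[0,0.075,0],[-0.001,0,0.008],5],
  [[0,0.15,0],[-0.0025,0,0.0165],5],
  [[0,0.22,0],[-0.003,0,0.0245],5],
  [[0,0.295,0],[-0.0025,0,0.0325],5],
  [[0,0.37,0],[-0.001,0,0.0405],5],
  [[0,0.44,0],[0.0015,0,0.048],5],
  [[0,0.505,0],[0.004,0,0.0545],5],
  [[0,0.545,0],[0.0065,0,0.0585],5],
])

```text
clock: 4.7
position: [0.5818, 0.3672, 0.1776]
ee_rot: [[0.684, -0.007, 0.729], [-0.729, 0.003, 0.684], [-0.007, -1.0, -0.003]]
ft_force: [-9.3, -0.1, 5.7]
opening: 0.2
```

play_rows([
  [[0,0,0],[0,0,0],5],
])

```text
clock: 4.78
position: [0.5818, 0.3676, 0.1776]
ee_rot: [[0.683, -0.008, 0.73], [-0.73, 0.002, 0.683], [-0.007, -1.0, -0.004]]
ft_force: [2.3, -4.0, 2.4]
opening: 0.201
```

```bash
python3 - <<'E'
from h import *
s=bot.get_state(); print(s["clock"],s["position"],s["ft_force"],s["opening"]); print(np.array(s["ee_rot"]))
p=np.array(s["position"])[:2]-[.6304,.3166]; print(np.hypot(*p),np.degrees(np.arctan2(p[1],-p[0]))-16.876)
M=cam("wrist"); im=bot.snapshot("wrist"); cv2.imwrite("pics/w4.png",im[:,:,::-1])
E
```

```text
4.7833 [0.5818 0.3676 0.1776] [ 2.3142 -4.0236  2.3893] 0.20115305318470503
[[ 0.6832 -0.0075  0.7302]
 [-0.7302  0.002   0.6833]
 [-0.0066 -1.     -0.0041]]
0.07046694435566887 29.503381312874456
```

View pics/w4.png

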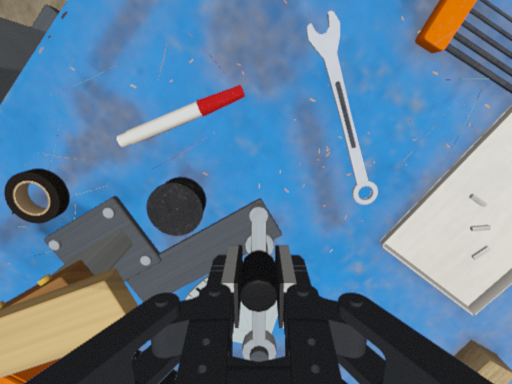

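play_rows([
  [[0,0,0],[0,0,0],30],
  [[0,0,0],[0,0,0],45],
  [[0,0,0],[0,0,0],50],
])

```text
clock: 5.08
position: [0.582, 0.3673, 0.1774]
ee_rot: [[0.684, -0.007, 0.729], [-0.729, 0.002, 0.684], [-0.007, -1.0, -0.004]]
ft_force: [0.0, 0.9, -0.2]
opening: 0.499
```

play_rows([
  [[0,0,0],[-0.005,-0.03,0],55],
  [[0,0,0],[-0.01,-0.07,0],60],
  [[0,0,0],[-0.01,-0.1,0],60],
  [[0,0,0],[-0.01,-0.1,0],60],
  [[0,0,0],[-0.01,-0.1,0],60],
])

```text
clock: 5.5
position: [0.5771, 0.3746, 0.2802]
ee_rot: [[0.684, -0.003, 0.729], [-0.729, 0.005, 0.684], [-0.006, -1.0, 0.002]]
ft_force: [0.7, -0.9, -0.5]
opening: 0.599
```

```bash
python3 - <<'E'
from h import *
s=bot.get_state(); print(s["clock"],s["position"],s["ft_force"],s["opening"]); print(np.array(s["ee_rot"]))
M=cam("wrist"); im=bot.snapshot("wrist"); cv2.imwrite("pics/w5.png",im[:,:,::-1]); np.save("Mw5.npy",M[3])
P=proj("wrist",[.6304,.3166,.156],M)[0]; print(P)
x0,y0=int(P[0])-60,int(P[1])-85; print(x0,y0)
cv2.imwrite("pics/w5d.png",cv2.resize(im[y0:y0+110,x0:x0+130,::-1],None,fx=5,fy=5,interpolation=cv2.INTER_CUBIC))
E
```

```text
5.5 [0.5771 0.3746 0.2802] [ 0.6703 -0.8833 -0.4522] 0.5987984388642837
[[ 0.6842 -0.0026  0.7293]
 [-0.7292  0.0053  0.6842]
 [-0.0057 -1.      0.0018]]
[257.1648 268.5528]
197 183
```

View pics/w5.png

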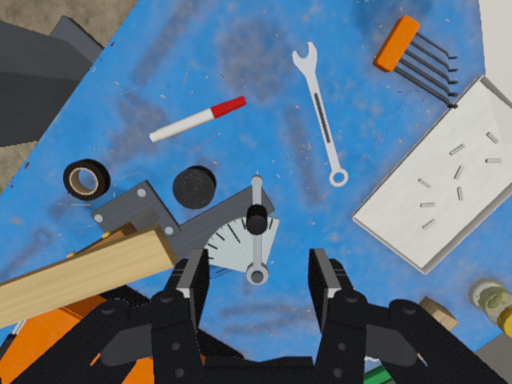

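View pics/w5d.png

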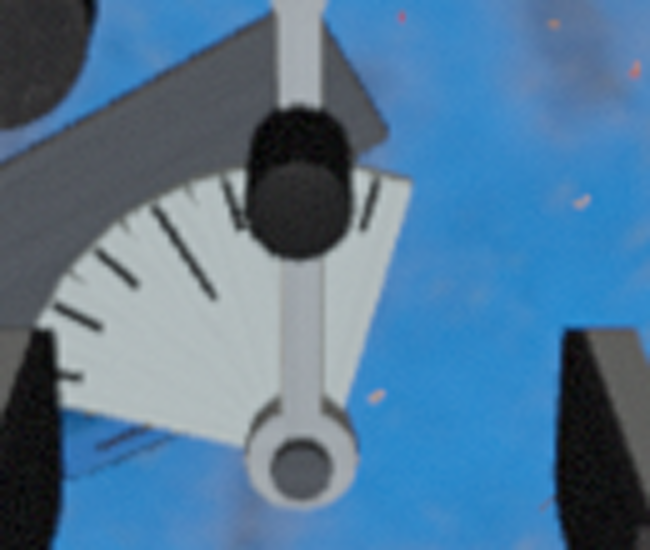

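```bash
python3 - <<'E'
from h import *
from scipy.optimize import least_squares
f,cx,cy,_=cam("wrist"); M=(f,cx,cy,np.load("Mw5.npy"))
D=lambda P:np.array(P,float)/5-.4+[197,183]
tk={0:[(153,208),(214,297)],15:[(224,180),(239,228)],45:[(378,182),(364,230)],-15:[(98,251),(136,287)],-30:[(56,307),(101,328)]}
W=[];A=[];R=[]
for k,v in tk.items():
    for j,p in enumerate(atz("wrist",D(v),.156,M)[:,:2]): W.append(p);A.append(np.radians(k));R.append(0 if j==0 else (1 if k else 2))
W=np.array(W);A=np.array(A);R=np.array(R)
def res(t):
    px,py,yaw=t[:3]; r=np.array([.0551,.0452,.0345])[R]
    x=np.array([np.cos(yaw),-np.sin(yaw)]); y=np.array([np.sin(yaw),np.cos(yaw)])
    return (np.array([px,py])+r[:,None]*(-np.cos(A)[:,None]*x+np.sin(A)[:,None]*y)-W).ravel()
s=least_squares(res,[.63,.316,.29]); t=s.x; print("pivot",t[:2],"yaw",np.degrees(t[2]),"rms",np.sqrt((s.fun**2).mean()))
for n,p,z in [("knob",(299,210),.203),("cap",(302,470),.168),("arm near knob",(302,275),.168),("arm beyond",(299.5,60),.168),("tipend",(300,-38),.168)]:
    w=atz("wrist",D(p),z,M)[0]; d=w[:2]-t[:2]; print(n,w,np.hypot(*d),np.degrees(np.arctan2(d[1],-d[0])-t[2]))
w=atz("wrist",D([(302,60),(302,275),(302,400)]),.168,M); d=w[0]-w[2]; print("line dir",np.degrees(np.arctan2(d[1],-d[0])-t[2]))
E
```

```text
pivot [0.6305 0.3164] yaw 16.620119239055036 rms 0.00027349651536714265
knob [0.5843 0.3652 0.203 ] 0.0671930981210496 29.91842068912934
cap [0.6314 0.3153 0.168 ] 0.001391222522158538 -147.75825065723635
arm near knob [0.6034 0.3453 0.168 ] 0.03963976189641475 30.188364991476117
arm beyond [0.5748 0.3751 0.168 ] 0.08092906416354446 29.91383173357511
tipend [0.5629 0.388  0.168 ] 0.09851944848332816 30.030381593338515
line dir 30.257974919084674
```

```bash
python3 - <<'E'
from h import *
print(bot.get_state()["joint_positions"])
im=cv2.imread("pics/side0.png"); cv2.imwrite("pics/sc.png",cv2.resize(im[85:200,150:320],None,fx=4.5,fy=4.5,interpolation=cv2.INTER_CUBIC))
im=bot.snapshot("top"); print(cam("top")[:3]); cv2.imwrite("pics/t2.png",cv2.resize(im[100:250,220:420,::-1],None,fx=4,fy=4,interpolation=cv2.INTER_CUBIC))
E
```

```text
[-46.5625  22.504   16.2271  73.3769  -6.4909  85.1645  12.2272]
(np.float64(448.11450266549105), 256.5433700383975, 193.15675738027733)
```

View pics/sc.png

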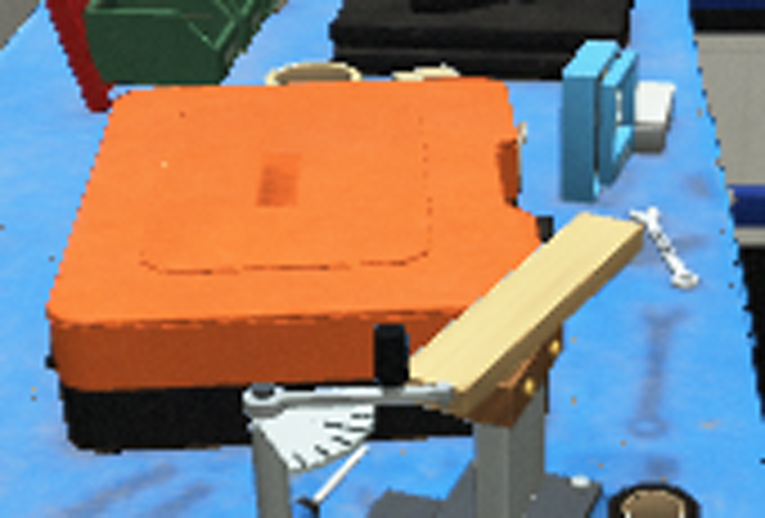

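View pics/t2.png

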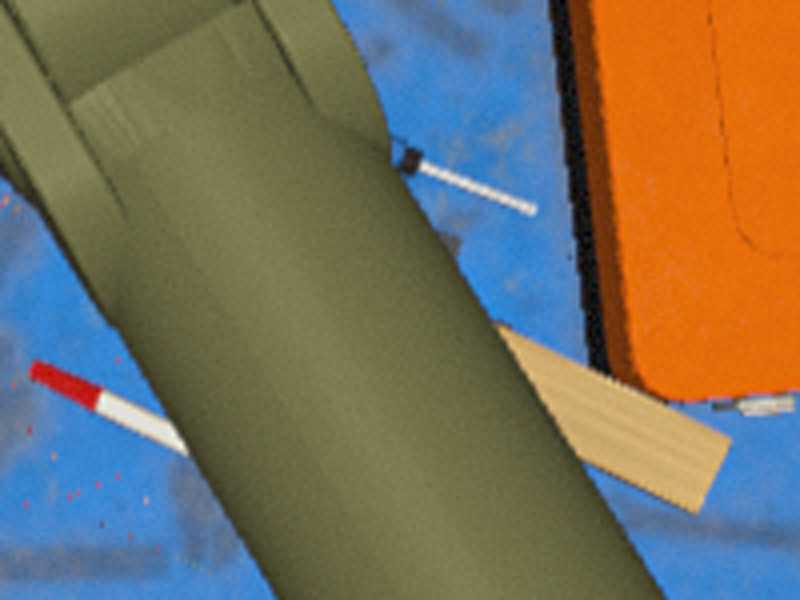

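```bash
python3 - <<'E'
from h import *
print(tri("top",(372,60),"side",(162,155)))
for z in(.09,.11,.12,.13): print(z,atz("top",[(380,198.5),(386,200),(420,198)],z),)
f=atz("top",[(.25*600+220,.25*370+100)],.05); print(f)
E
```

```text
[0.8083 0.087  0.0896]
0.09 [[ 0.4897  0.0712  0.09  ]
 [ 0.4863  0.0576  0.09  ]
 [ 0.4912 -0.02    0.09  ]]
0.11 [[ 0.489   0.077   0.11  ]
 [ 0.4857  0.0636  0.11  ]
 [ 0.4905 -0.0125  0.11  ]]
0.12 [[ 0.4886  0.0799  0.12  ]
 [ 0.4854  0.0666  0.12  ]
 [ 0.4902 -0.0087  0.12  ]]
0.13 [[ 0.4883  0.0828  0.13  ]
 [ 0.4851  0.0697  0.13  ]
 [ 0.4898 -0.0049  0.13  ]]
[[0.5051 0.0832 0.05  ]]
```

play_rows([
  [[0,0.12,0],[0.017,0.004,-0.037],62],
  [[0,0.24,0],[0.034,0.008,-0.075],62],
  [[0,0.36,0],[0.052,0.011,-0.112],62],
  [[0,0.48,0],[0.069,0.015,-0.15],62],
  [[0,0.6,0],[0.087,0.019,-0.187],62],
  [[0,0.72,0],[0.104,0.023,-0.224],62],
  [[0,0.84,0],[0.121,0.026,-0.262],62],
  [[0,0.96,0],[0.138,0.03,-0.299],62],
])

```text
clock: 6.27
position: [0.4496, 0.0667, 0.2448]
ee_rot: [[-0.211, -0.011, 0.978], [-0.978, 0.001, -0.211], [0.002, -1.0, -0.011]]
ft_force: [1.1, -0.1, 0.7]
opening: 0.62
```

```bash
cat >> h.py <<'E'
def delta(p,boardyaw):
    """tool increments to reach position p, tool down, tool x along -(sin,cos)(boardyaw)"""
    from scipy.spatial.transform import Rotation as Ro
    s=bot.get_state(); R=np.array(s["ee_rot"]); b=np.radians(boardyaw)
    x=np.array([-np.sin(b),-np.cos(b),0]); y=np.array([0,0,-1.]); T=np.c_[x,y,np.cross(x,y)]
    print("t",s["clock"],"pos",np.array(s["position"]),"F",np.array(s["ft_force"]),"op",round(s["opening"],3),"yaw",np.degrees(np.arctan2(-R[0,0],-R[1,0])).round(2))
    print(" rot",Ro.from_matrix(R.T@T).as_rotvec().round(4),"shift",(R.T@(np.array(p)-s["position"])).round(4))
E
python3 - <<'E'
from h import *
delta([.4539,.069,.25],25.74)
E
```

```text
t 6.2667 pos [0.4496 0.0667 0.2448] F [ 1.0834 -0.1335  0.7258] op 0.62 yaw 12.15
 rot [0.0106 0.2371 0.003 ] shift [-0.0032 -0.0053  0.0037]
```

play_rows([
  [[0.003,0.1,0],[-0.002,0.005,0.003],62],
  [[0.01,0.2,0.003],[-0.003,0.01,0.004],62],
  [[0.01,0.237,0.003],[-0.003,0.01,0.004],62],
  [[0.01,0.237,0.003],[-0.003,0.01,0.004],62],
  [[0.01,0.237,0.003],[-0.003,0.01,0.004],62],
])

```text
clock: 6.68
position: [0.4532, 0.0686, 0.2335]
ee_rot: [[-0.433, -0.003, 0.901], [-0.901, -0.001, -0.433], [0.002, -1.0, -0.002]]
ft_force: [0.5, -0.6, 0.5]
opening: 0.621
```

```bash
python3 - <<'E'
from h import *
delta([.4539,.069,.235],25.74)
M=cam("wrist"); im=bot.snapshot("wrist"); cv2.imwrite("pics/w6.png",im[:,:,::-1]); np.save("Mw6.npy",M[3])
print(bot.get_state()["joint_positions"])
q=bot.cut_out("wrist","board")
for r in q[:1]: ys,xs=np.where(r["mask"]); print(r["score"],xs.min(),xs.max(),ys.min(),ys.max())
E
```

```text
t 6.6833 pos [0.4532 0.0686 0.2335] F [ 0.4964 -0.6143  0.4765] op 0.621 yaw 25.65
 rot [0.0021 0.0015 0.0018] shift [-0.0007 -0.0015  0.0004]
[-39.9423  -6.5843  26.1737 109.4458   2.9793  76.6122 -40.2677]
0.98 227 296 0 229
```

View pics/w6.png

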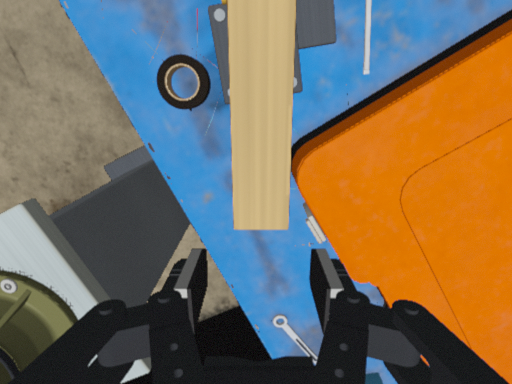

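The wrist view shows the board's rear end at row 229, between columns 234 and 289. It is nearly upright in the image, so the yaw match is good.

```bash
python3 - <<'E'
from h import *
f,cx,cy,_=cam("wrist"); M=(f,cx,cy,np.load("Mw6.npy"))
bot.snapshot("wrist"); m=bot.cut_out("wrist","board")[0]["mask"]
rows=[];L=[];Rr=[]
for r in range(110,215,3):
    xs=np.where(m[r])[0]; L.append((xs.min()-.5,r)); Rr.append((xs.max()+.5,r))
Lw=atz("wrist",L,.148,M); Rw=atz("wrist",Rr,.148,M)
def line(P):
    v=cv2.fitLine(P[:,:2].astype(np.float32),cv2.DIST_HUBER,0,1e-4,1e-4).ravel(); return v
for P in(Lw,Rw,(Lw+Rw)/2):
    v=line(P); s=np.sign(v[1]); print("yaw",np.degrees(np.arctan2(s*v[0],s*v[1])),v[2:])
print("width",np.linalg.norm(Lw-Rw,axis=1).mean())
cs=[np.where(m[:,c])[0].max()+.5 for c in range(240,286,3)]; print("rear row",cs)
rw=atz("wrist",(262,np.median(cs)),.148,M)[0]; print("rear mid approx",rw)
Cw=(Lw+Rw)/2; v=line(Cw); d=v[:2]*np.sign(v[1]); t=(rw[:2]-v[2:])@d; rear=v[2:]+t*d; print("rear",rear,"grip",rear+.022*d, d)
delta(np.r_[rear+.022*d,.235],np.degrees(np.arctan2(d[0],d[1])))
cv2.imwrite("pics/m6.png",(m*255).astype(np.uint8))
E
```

```text
yaw 25.190985 [0.4492 0.1098]
yaw 25.989584 [0.4901 0.0902]
yaw 25.781673 [0.4695 0.0998]
width 0.04536645842898046
rear row [np.float64(230.5), np.float64(230.5), np.float64(230.5), np.float64(230.5), np.float64(230.5), np.float64(230.5), np.float64(230.5), np.float64(230.5), np.float64(230.5), np.float64(230.5), np.float64(230.5), np.float64(230.5), np.float64(230.5), np.float64(229.5), np.float64(229.5), np.float64(229.5)]
rear mid approx [0.4465 0.0482 0.148 ]
rear [0.445 0.049] grip [0.4546 0.0688] [0.4349 0.9005]
t 6.8833 pos [0.4539 0.0689 0.2345] F [0.1638 0.3022 1.5136] op 0.621 yaw 25.68
 rot [0.0009 0.0018 0.0006] shift [-0.0002 -0.0005  0.0006]
```

play_rows([
  [[0,0,0],[0,0.03,0.0005],70],
  [[0,0,0],[0,0.06,0.0005],70],
  [[0,0.001,0],[0,0.085,0.0005],70],
  [[0,0.001,0],[0,0.105,0.0005],70],
  [[0,0.001,0],[0,0.117,0.0005],70],
  [[0,0.001,0],[0,0.117,0.0005],70],
  [[0,0.001,0],[0,0.117,0.0005],70],
])

```text
clock: 7.47
position: [0.454, 0.0686, 0.1172]
ee_rot: [[-0.434, -0.002, 0.901], [-0.901, -0.001, -0.434], [0.002, -1.0, -0.002]]
ft_force: [0.8, -0.3, 0.3]
opening: 0.698
```

```bash
python3 - <<'E'
from h import *
delta([.4546,.0688,.117],25.75)
im=bot.snapshot("wrist"); cv2.imwrite("pics/w7.png",im[:,:,::-1])
delta([.4546,.0688,.117],25.75)
E
```

```text
t 7.4667 pos [0.454  0.0686 0.1172] F [ 0.765  -0.3237  0.3333] op 0.698 yaw 25.71
 rot [0.0015 0.0007 0.0019] shift [-0.0005  0.0002  0.0004]
t 7.5167 pos [0.4548 0.0688 0.1181] F [0.3908 0.0356 0.4092] op 0.705 yaw 25.71
 rot [0.0003 0.0007 0.0004] shift [ 0.0001  0.0011 -0.0002]
```

View pics/w7.png

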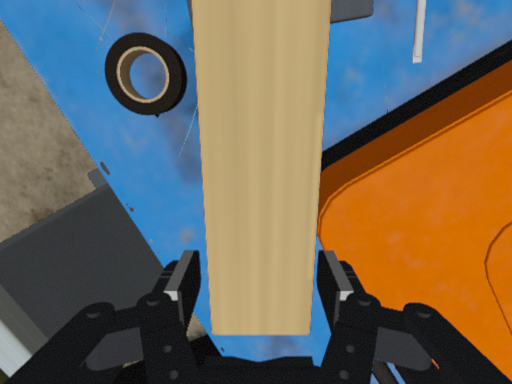

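The wrist view shows the board centred between the pads (columns 195 and 325), with its rear end at row 335. I'll close now.

play_rows([
  [[0,0,0],[0,0,0],60],
  [[0,0,0],[0,0,0],54],
  [[0,0,0],[0,0,0],50],
  [[0,0,0],[0,0,0],45],
  [[0,0,0],[0,0,0],40],
  [[0,0,0],[0,0,0],40],
], grip_force=40)

```text
clock: 8.02
position: [0.4556, 0.0691, 0.1189]
ee_rot: [[-0.434, 0.002, 0.901], [-0.901, 0.001, -0.434], [-0.001, -1.0, 0.001]]
ft_force: [-0.2, 0.3, 4.8]
opening: 0.518
```

play_rows([
  [[0,0,0],[0,0,0],40],
  [[0,0,0],[0,0,0],40],
  [[0,0,0],[0,0,0],40],
], grip_force=90)

```text
clock: 8.27
position: [0.4557, 0.0691, 0.1191]
ee_rot: [[-0.434, 0.002, 0.901], [-0.901, 0.001, -0.434], [-0.002, -1.0, 0.001]]
ft_force: [-1.0, -0.5, 5.3]
opening: 0.508
```

```bash
python3 - <<'E'
from h import *
delta([.4546,.0688,.118],25.75)
im=bot.snapshot("wrist"); cv2.imwrite("pics/w8.png",im[:,:,::-1])
im=bot.snapshot("side"); cv2.imwrite("pics/s8.png",cv2.resize(im[110:250,180:330,::-1],None,fx=4,fy=4,interpolation=cv2.INTER_CUBIC))
print(bot.get_state()["torque"])
E
```

```text
t 8.2667 pos [0.4557 0.0691 0.1191] F [-1.0076 -0.4569  5.344 ] op 0.508 yaw 25.73
 rot [-0.0011  0.0004 -0.0016] shift [ 0.0007  0.0011 -0.0009]
[0.2192 0.1544 0.0448]
```

View pics/s8.png

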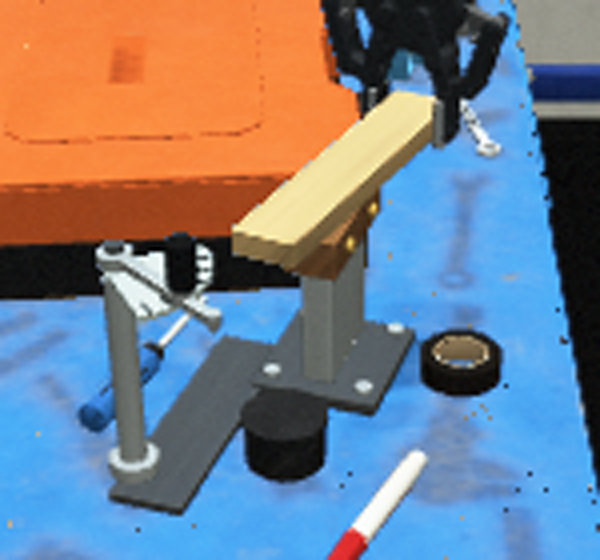

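View pics/w8.png

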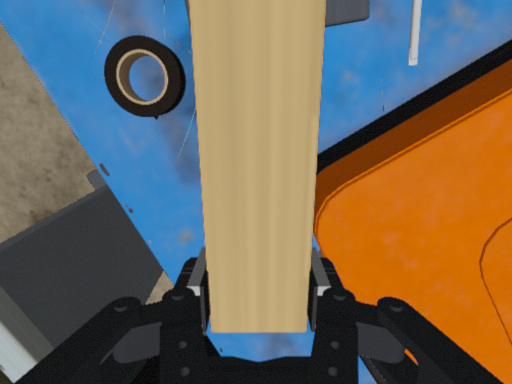

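```bash
python3 - <<'E'
from h import *
delta([.4705,.0623,.1191],16.75)
E
```

```text
t 8.3667 pos [0.4557 0.0691 0.119 ] F [-1.5971 -0.6953  6.0136] op 0.514 yaw 25.73
 rot [-0.0013 -0.1566 -0.0014] shift [-0.0003 -0.      0.0163]
```

play_rows([
  [[0,-0.04,0],[0,-0.0003,0.004],40],
  [[0,-0.08,0],[0,-0.0003,0.008],40],
  [[0,-0.12,0],[0,-0.0003,0.012],40],
  [[0,-0.157,0],[0,-0.0003,0.0163],40],
  [[0,-0.157,0],[0,-0.0003,0.0163],40],
  [[0,-0.157,0],[0,-0.0003,0.0163],40],
])

```text
clock: 8.87
position: [0.4697, 0.0627, 0.1191]
ee_rot: [[-0.288, 0.0, 0.958], [-0.958, 0.001, -0.288], [-0.001, -1.0, -0.0]]
ft_force: [-3.2, 1.6, 4.8]
opening: 0.509
```

```bash
python3 - <<'E'
from h import *
delta([.4705,.0623,.1191],16.75)
for c,(a,b,e,d) in {"side":(180,110,330,250)}.items():
    im=bot.snapshot(c); cv2.imwrite(f"pics/{c}9.png",cv2.resize(im[b:d,a:e,::-1],None,fx=4,fy=4,interpolation=cv2.INTER_CUBIC))
im=bot.snapshot("wrist"); cv2.imwrite("pics/w9.png",im[:,:,::-1])
M=cam("wrist"); np.save("Mw9.npy",M[3])
print(bot.get_state()["torque"])
E
```

```text
t 8.8667 pos [0.4697 0.0627 0.1191] F [-3.1744  1.5915  4.7828] op 0.509 yaw 16.74
 rot [ 0.0002  0.0002 -0.0013] shift [ 0.0002 -0.      0.0009]
[0.8387 0.542  0.4293]
```

View pics/side9.png

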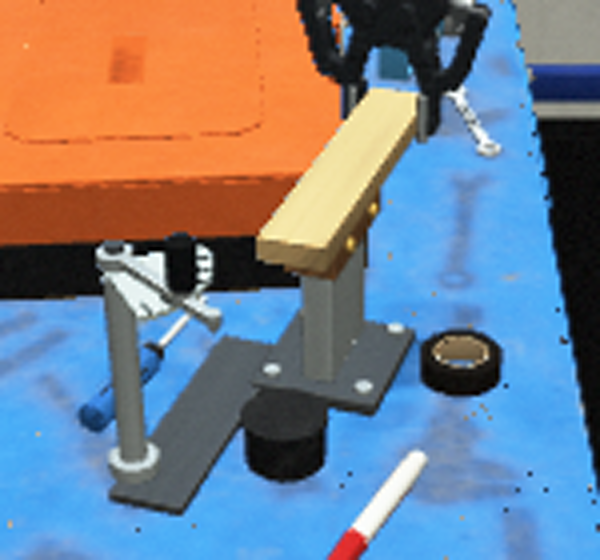

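View pics/w9.png

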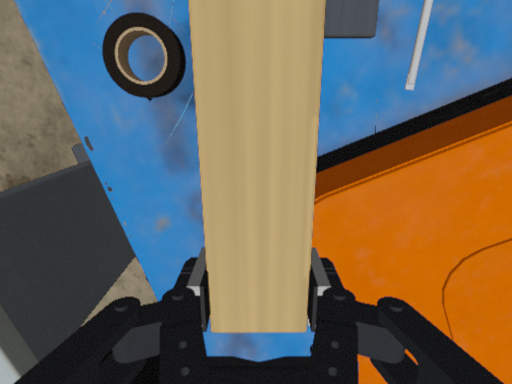

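play_rows([
  [[0,0,0],[-0.008,-0.0004,0.0009],40],
  [[0,0,0],[-0.018,-0.0004,0.0009],40],
  [[0,0,0],[-0.028,-0.0004,0.0009],40],
  [[0,0,0],[-0.038,-0.0004,0.0009],40],
  [[0,0,0],[-0.048,-0.0004,0.0009],40],
  [[0,0,0],[-0.055,-0.0004,0.0009],40],
  [[0,0,0],[-0.055,-0.0004,0.0009],40],
])

```text
clock: 9.55
position: [0.4876, 0.1142, 0.1199]
ee_rot: [[-0.289, 0.002, 0.957], [-0.957, -0.001, -0.289], [0.0, -1.0, 0.003]]
ft_force: [-0.6, -1.0, 4.5]
opening: 0.509
```

```bash
python3 - <<'E'
from h import *
delta([.5046,.1756,.1191],16.75)
print(np.array(bot.get_state()["ee_rot"]),bot.get_state()["torque"])
E
```

```text
t 9.55 pos [0.4876 0.1142 0.1199] F [-0.6224 -1.0058  4.4617] op 0.509 yaw 16.8
 rot [-0.0026 -0.0008  0.0003] shift [-0.0637  0.0008 -0.0015]
[[-0.289   0.0024  0.9573]
 [-0.9573 -0.001  -0.289 ]
 [ 0.0003 -1.      0.0026]] [-0.1474  0.071  -0.0105]
```

play_rows([
  [[0,0,0],[-0.008,0,-0.0015],40],
  [[0,0,0],[-0.018,0,-0.0015],40],
  [[0,0,0],[-0.028,0,-0.0015],40],
  [[0,0,0],[-0.038,0,-0.0015],40],
  [[0,0,0],[-0.045,0,-0.0015],40],
  [[0,0,0],[-0.045,0,-0.0015],40],
  [[0,0,0],[-0.045,0,-0.0015],40],
])

```text
clock: 10.13
position: [0.5001, 0.157, 0.12]
ee_rot: [[-0.29, 0.004, 0.957], [-0.957, -0.002, -0.29], [0.001, -1.0, 0.005]]
ft_force: [1.2, -0.7, 2.6]
opening: 0.512
```

```bash
python3 - <<'E'
from h import *
delta([.5046,.1756,.1195],16.75)
print(bot.get_state()["torque"])
for c,(a,b,e,d) in {"side":(190,120,310,220),"top":(220,100,420,250)}.items():
    im=bot.snapshot(c); cv2.imwrite(f"pics/{c}10.png",cv2.resize(im[b:d,a:e,::-1],None,fx=6 if c=="side" else 4,fy=6 if c=="side" else 4,interpolation=cv2.INTER_CUBIC))
M=cam("wrist"); im=bot.snapshot("wrist"); cv2.imwrite("pics/w10.png",im[:,:,::-1]); np.save("Mw10.npy",M[3])
E
```

```text
t 10.1333 pos [0.5001 0.157  0.12  ] F [ 1.157  -0.7133  2.5569] op 0.512 yaw 16.87
 rot [-0.0046 -0.0021  0.0007] shift [-0.0191  0.0005 -0.0011]
[-0.1686 -0.1454 -0.0668]
```

View pics/side10.png

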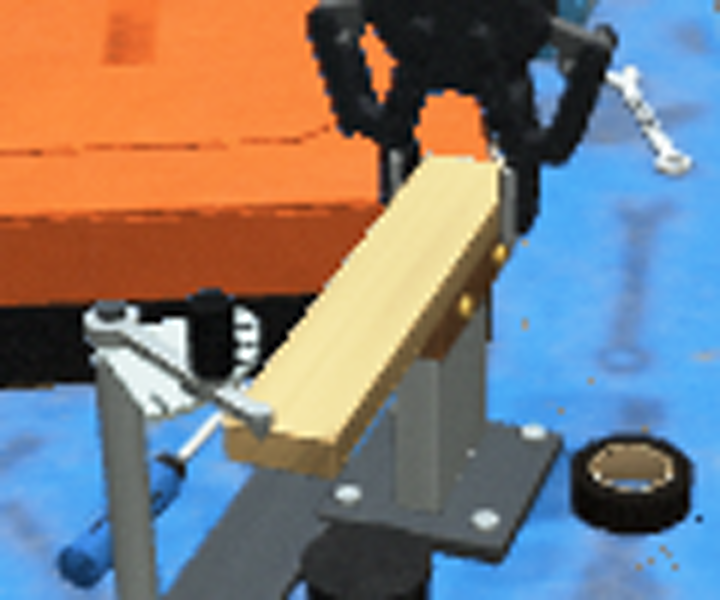

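View pics/top10.png

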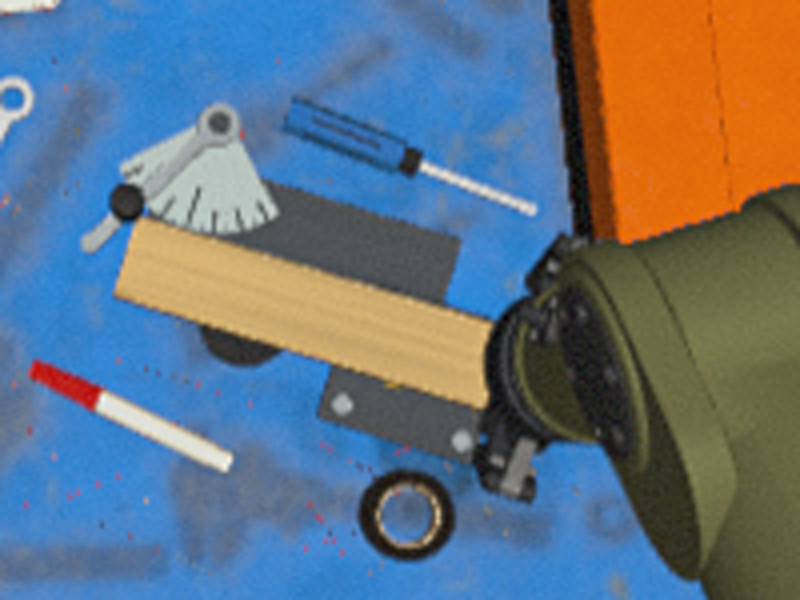

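View pics/w10.png

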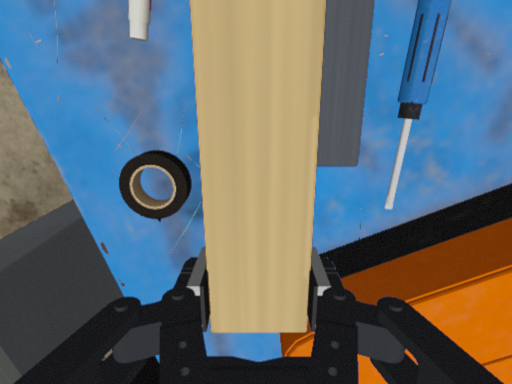

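```bash
python3 - <<'E'
from h import *
yaw=np.radians(16.75); x=np.array([np.cos(yaw),-np.sin(yaw)]); y=np.array([np.sin(yaw),np.cos(yaw)]); O=np.array([.5081,.1873])
S=lambda p:np.array([(p[:2]-O)@x,(p[:2]-O)@y])*1e3
M=cam("top")
z=lambda X,Y:(220+X/4-.375,100+Y/4-.375)
for n,p,h in [("c1",(137,218),.148),("c2",(116,297),.148),("edge far",(480,312),.148),("edge near",(470,403),.148),("knob",(127,202),.203),("armend",(88,245),.168),("cap",(218,122),.168)]: 
    w=atz("top",z(*p),h,M)[0]; print(n,w,S(w))
bot.snapshot("top"); r=bot.cut_out("top","board")[0]; m=r["mask"]; print(r["score"],m.sum())
# edges by columns
L=[];U=[]
for c in range(262,335,3):
    ys=np.where(m[:,c])[0]
    if len(ys): U.append((c,ys.min()-.5));L.append((c,ys.max()+.5))
for P in(U,L):
    v=cv2.fitLine(np.array([S(q) for q in atz("top",P,.148,M)],np.float32),cv2.DIST_HUBER,0,1e-4,1e-4).ravel(); v[:2]*=np.sign(v[1]); 
    print("edge yaw rel stand",np.degrees(np.arctan2(v[0],v[1])),"x at y=0",v[2]-v[3]*v[0]/v[1],"x at y=190",v[2]+(190-v[3])*v[0]/v[1])
rr=[np.where(m[k])[0].min()-.5 for k in range(157,173)]; print(rr)
print([S(q) for q in atz("top",[(a,b) for a,b in zip(rr,range(157,173))],.148,M)][::3])
# wrist: board yaw relative to tool
f,cx,cy,_=cam("wrist"); Mw=(f,cx,cy,np.load("Mw10.npy"))
bot.snapshot("wrist"); m=bot.cut_out("wrist","board")[0]["mask"]
for nm,fn in(("L",lambda a:a.min()-.5),("R",lambda a:a.max()+.5)):
    P=[(fn(np.where(m[k])[0]),k) for k in range(5,235,4)]
    v=cv2.fitLine(np.array([S(q) for q in atz("wrist",P,.148,Mw)],np.float32),cv2.DIST_HUBER,0,1e-4,1e-4).ravel(); v[:2]*=np.sign(v[1]); print(nm,np.degrees(np.arctan2(v[0],v[1])),"x at y=0",v[2]-v[3]*v[0]/v[1],"x at 190",v[2]+(190-v[3])*v[0]/v[1])
E
```

```text
c1 [0.5815 0.3584 0.148 ] [ 20.9763 184.9842]
c2 [0.539  0.3694 0.148 ] [-22.9049 183.2918]
edge far [0.532  0.1744 0.148 ] [26.6086 -5.453 ]
edge near [0.4832 0.18   0.148 ] [-21.7094 -14.203 ]
knob [0.5823 0.3638 0.203 ] [ 20.1878 190.3835]
armend [0.5645 0.3841 0.168 ] [ -2.7364 204.7063]
cap [0.6299 0.3161 0.168 ] [ 79.4611 158.4553]
0.75 2063
edge yaw rel stand 0.17295837 x at y=0 22.161892 x at y=190 22.735445
edge yaw rel stand -0.2120612 x at y=0 -23.96201 x at y=190 -24.665236
[np.float64(252.5), np.float64(252.5), np.float64(251.5), np.float64(251.5), np.float64(251.5), np.float64(250.5), np.float64(250.5), np.float64(250.5), np.float64(250.5), np.float64(250.5), np.float64(249.5), np.float64(249.5), np.float64(249.5), np.float64(248.5), np.float64(248.5), np.float64(248.5)]
[array([ 14.1924, 185.9879]), array([  7.3918, 186.1447]), array([  0.5957, 186.3014]), array([ -5.5675, 184.4124]), array([-12.3551, 184.5696]), array([-19.1382, 184.7266])]Traceback (most recent call last):
  File "<stdin>", line 21, in <module>
IndexError: list index out of range
```

play_rows([
  [[-0.001,0,0],[-0.005,0,0.0002],40],
  [[-0.002,0,0],[-0.01,0,0.0002],40],
  [[-0.003,0,0],[-0.015,0,0.0002],40],
  [[-0.003,0,0],[-0.0185,0,0.0002],40],
  [[-0.003,0,0],[-0.0185,0,0.0002],40],
  [[-0.003,0,0],[-0.0185,0,0.0002],40],
])

```text
clock: 10.98
position: [0.5048, 0.1742, 0.12]
ee_rot: [[-0.29, -0.001, 0.957], [-0.957, -0.002, -0.29], [0.002, -1.0, -0.0]]
ft_force: [-0.7, -2.8, 4.7]
opening: 0.513
```

```bash
cat > chk.py <<'E'
from h import *
import sys
n=sys.argv[1]
delta([.5046,.1756,.1195],16.75)
print(bot.get_state()["torque"])
yaw=np.radians(16.75); x=np.array([np.cos(yaw),-np.sin(yaw)]); y=np.array([np.sin(yaw),np.cos(yaw)]); O=np.array([.5081,.1873])
S=lambda p:np.array([(p[:2]-O)@x,(p[:2]-O)@y])*1e3
for c,(a,b,e,d) in {"side":(190,140,290,215),"top":(220,110,340,200)}.items():
    im=bot.snapshot(c); cv2.imwrite(f"pics/{c}{n}.png",cv2.resize(im[b:d,a:e,::-1],None,fx=8 if c=="side" else 6,fy=8 if c=="side" else 6,interpolation=cv2.INTER_CUBIC))
M=cam("wrist"); im=bot.snapshot("wrist"); cv2.imwrite(f"pics/w{n}.png",im[:,:,::-1])
s=bot.get_state(); print(s["position"],s["ft_force"])
E
python3 chk.py 11
```

```text
t 10.9833 pos [0.5048 0.1742 0.12  ] F [-0.651  -2.8352  4.6528] op 0.513 yaw 16.86
 rot [ 0.0003 -0.0019  0.0017] shift [-0.0013  0.0005 -0.0006]
[-0.7189  0.0687 -0.083 ]
[0.5047 0.1742 0.12  ] [-1.6555 -4.2463  5.4467]
```

View pics/side11.png

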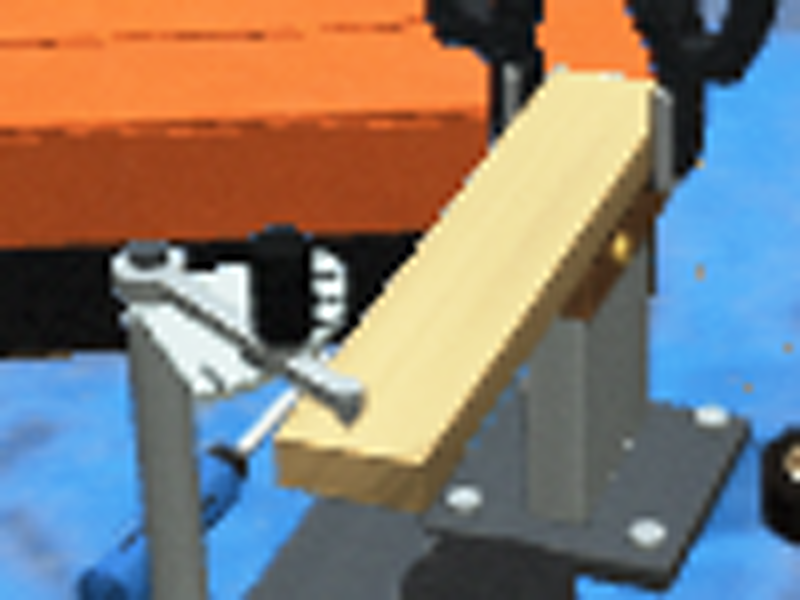

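View pics/top11.png

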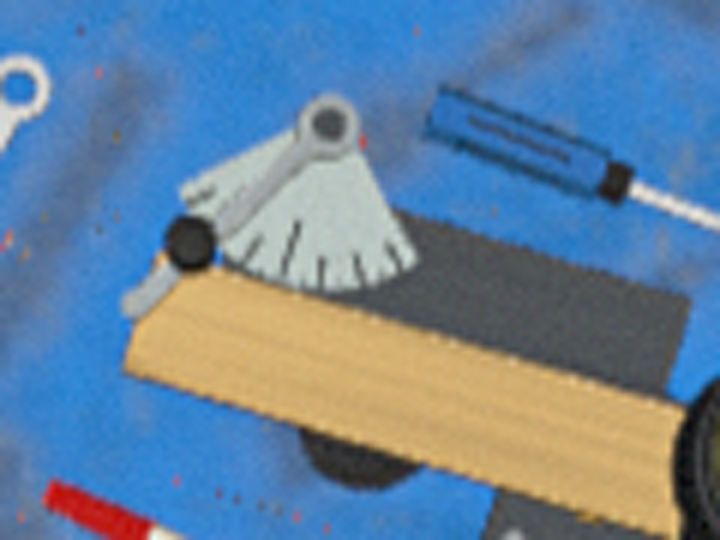

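```bash
python3 - <<'E'
from h import *
yaw=np.radians(16.75); x=np.array([np.cos(yaw),-np.sin(yaw)]); y=np.array([np.sin(yaw),np.cos(yaw)]); O=np.array([.5081,.1873])
S=lambda p:np.array([(p[:2]-O)@x,(p[:2]-O)@y])*1e3
W=lambda a,b,z:np.r_[O+a*x+b*y,z]
zs=lambda X,Y:((X+.5)/8-.5+190,(Y+.5)/8-.5+140); zt=lambda X,Y:((X+.5)/6-.5+220,(Y+.5)/6-.5+110)
for n,p,h in [("pointer tip",(350,422),.156),("endL",(276,440),.148),("endR",(425,463),.148),("cap",(150,254),.168)]:
    print("side",n,S(atz("side",zs(*p),h)[0]))
for n,p,h in [("near corner",(124,372),.148),("farcorner",(158,258),.148),("armend",(133,306),.168),("cap",(328,122),.168),("knob",(189,242),.203)]:
    print("top",n,S(atz("top",zt(*p),h)[0]))
p=proj("side",W(0,.205,.156))[0]; print("expected tip side zoom",(p-[190,140])*8)
p=proj("side",W(0,.205,.148))[0]; print("expected end mid side zoom",(p-[190,140])*8)
for xx in(-.0225,.0225):
  print("exp corners",(proj("side",W(xx,.205,.148))[0]-[190,140])*8,(proj("top",W(xx,.205,.148))[0]-[220,110])*6)
E
```

```text
side pointer tip [ -2.2734 206.1972]
side endL [ 18.6376 209.5672]
side endR [-24.3027 207.5039]
side cap [ 79.1417 158.3334]
top near corner [-23.4611 201.85  ]
top farcorner [ 19.1372 202.2547]
top armend [ -2.0727 204.6364]
top cap [ 79.9612 158.3322]
top knob [ 20.4191 191.0706]
expected tip side zoom [340.4281 414.8115]
expected end mid side zoom [341.8537 439.3575]
exp corners [418.624  453.4775] [113.8424 364.3441]
exp corners [266.2141 425.4455] [150.9143 244.2983]
```

```bash
cat > wm.py <<'E'
from h import *
yaw=np.radians(16.75); x=np.array([np.cos(yaw),-np.sin(yaw)]); y=np.array([np.sin(yaw),np.cos(yaw)]); O=np.array([.5081,.1873])
S=lambda p:np.array([(p[:2]-O)@x,(p[:2]-O)@y])*1e3
M=cam("wrist"); im=bot.snapshot("wrist"); r=bot.cut_out("wrist","board")[0]; m=r["mask"]; print(r["score"],m.sum())
def fit(P,lab,z=.148):
    v=cv2.fitLine(np.array([S(q) for q in atz("wrist",P,z,M)],np.float32),cv2.DIST_HUBER,0,1e-4,1e-4).ravel()
    return v
hsv=im.astype(float); wood=(hsv[...,0]-hsv[...,2]>35)&(hsv[...,1]-hsv[...,2]>20)&(hsv[...,0]>150)
L=[];R=[]
for k in range(5,235,4):
    xs=np.where(m[k]&(np.abs(np.arange(512)-258)<90))[0]
    if len(xs)>20: L.append((xs.min()-.5,k));R.append((xs.max()+.5,k))
for P in(L,R):
    v=fit(P,""); v[:2]*=np.sign(v[1]); print("edge yaw",np.degrees(np.arctan2(v[0],v[1])).round(2),"x at -35",v[2]+(-35-v[3])*v[0]/v[1],"x at 50",v[2]+(50-v[3])*v[0]/v[1],"x at 205",v[2]+(205-v[3])*v[0]/v[1])
g=im[...,0].astype(float)
E_=[]
for c in range(222,298,3):
    col=g[315:350,c-1:c+2].mean(1); d=np.diff(col); k=d.argmin(); 
    E_.append((c,315+k+.5))
print(np.array(E_)[::4])
w=np.array([S(q) for q in atz("wrist",E_,.148,M)]); print("rear y median",np.median(w[:,1]), "outer",np.median(w[:,1])+240)
w=np.array([S(q) for q in atz("wrist",E_,.13,M)]); print("if bottom edge seen:",np.median(w[:,1])+240)
cv2.imwrite("pics/wm.png",cv2.resize(im[280:360,190:330,::-1],None,fx=5,fy=5,interpolation=cv2.INTER_CUBIC))
E
python3 wm.py
```

```text
0.96 38680
edge yaw -0.07 x at -35 -21.613747 x at 50 -21.720623 x at 205 -21.915516
edge yaw -0.14 x at -35 22.943178 x at 50 22.73488 x at 205 22.355047
[[222.  332.5]
 [234.  332.5]
 [246.  332.5]
 [258.  332.5]
 [270.  332.5]
 [282.  332.5]
 [294.  331.5]]
rear y median -35.02575470900432 outer 204.97424529099567
if bottom edge seen: 188.74701341304274
```

View pics/wm.png

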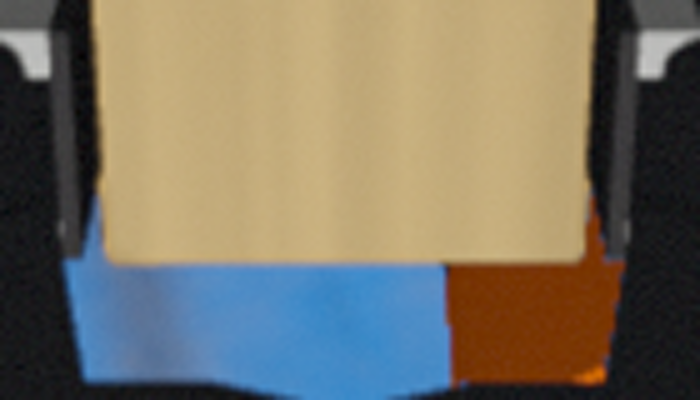

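```bash
cat > tm.py <<'E'
from h import *
yaw=np.radians(16.75); x=np.array([np.cos(yaw),-np.sin(yaw)]); y=np.array([np.sin(yaw),np.cos(yaw)]); O=np.array([.5081,.1873])
W=lambda a,b,z:np.r_[O+a*x+b*y,z]
for c in("top","side"):
    M=cam(c); im=np.mean([bot.snapshot(c).astype(float) for _ in range(3)],0).astype(np.float32)
    s=im[...,0]-im[...,2] # wood warm
    out=[]
    for a in np.arange(-.018,.0181,.003):
        ys=np.arange(.170,.2301,.0005); uv=proj(c,[W(a,b,.148) for b in ys],M).astype(np.float32)
        pr=cv2.remap(s if c=="top" else im.sum(2),uv[:,:1],uv[:,1:],cv2.INTER_LINEAR).ravel()
        pr=cv2.GaussianBlur(pr[:,None],(1,9),0).ravel() 
        k=np.diff(pr)[40:].argmin()+40 if c=="side" else np.diff(pr).argmin(); out.append((a*1e3,ys[k]*1e3))
    print(c,np.round(out,1).tolist(),"median",np.median([o[1] for o in out]))
    for a in(.03,.15):
      e=[]
      for b in (.06,.09,.12,.15,.17):
        xs=np.arange(-.04,.0401,.0005); uv=proj(c,[W(q,b,.148) for q in xs],M).astype(np.float32)
        pr=cv2.GaussianBlur(cv2.remap(s,uv[:,:1],uv[:,1:],cv2.INTER_LINEAR),(1,9),0).ravel(); d=np.diff(pr); e.append((xs[d.argmax()]*1e3,xs[d.argmin()]*1e3))
    print("  side edges",np.round(e,1).tolist())
    # knob & cap: dark blob centroid
    P=proj(c,W(.0228,.192,.203),M)[0]; print("  knob pred",P); u,v=np.round(P).astype(int)
    g=im.sum(2)[v-7:v+8,u-7:u+8]; print(np.round(g[::1,::1]/3).astype(int)) if c=="top" else 0
    cv2.imwrite(f"pics/{c}avg.png",im[:,:,::-1].clip(0,255).astype(np.uint8))
E
python3 tm.py
```

```text
top [[-18.0, 203.0], [-15.0, 203.5], [-12.0, 203.0], [-9.0, 203.0], [-6.0, 204.0], [-3.0, 209.5], [-0.0, 210.5], [3.0, 209.5], [6.0, 196.5], [9.0, 206.0], [12.0, 203.5], [15.0, 204.0], [18.0, 203.0]] median 203.50000000000003
  side edges [[-24.0, 22.0], [-24.0, 22.0], [-38.5, 22.0], [-24.0, 22.0], [-24.0, 22.0]]
  knob pred [250.9888 148.6618]
[[135 131 131 131 131 141 183 175 169 129 116 149 191 195 186]
 [133 132 131 130 128 135 158 121 125 146 148 189 194 176 176]
 [134 132 131 131 132 135 142 135 157 192 196 198 176 154 170]
 [134 135 134 132 136 121 118 145 165 173 187 189 158 172 171]
 [133 135 134 137 119  75  50  54  59  78 126 153 175 173 168]
 [136 131 135 126  78  49  43  41  39  39  52 104 171 171 164]
 [134 137 135 101  52  45  51  52  50  43  44  89 160 162 147]
 [136 134 136  87  55  49  52  52  57  51  44  51 125 154 157]
 [136 136 134  87  56  55  59  61  53  55  48  48 128 174 195]
 [133 131 145  97  49  58  60  60  58  55  48  53 148 174 198]
 [130 129 159 127  50  46  61  61  61  54  40  51 136 116 170]
 [128 120 157 179  88  34  47  51  51  36  28  82 130  90 105]
 [130 125 164 193 141  72  29  23  26  32  67 132 148 103  84]
 [135 146 187 183 179 135  89  84  86 108 125 164 173 141 122]
 [155 175 178 173 173 161 146 148 150 167 167 165 162 160 162]]
side [[-18.0, 208.5], [-15.0, 207.5], [-12.0, 207.5], [-9.0, 208.0], [-6.0, 209.0], [-3.0, 207.5], [-0.0, 207.5], [3.0, 208.0], [6.0, 209.0], [9.0, 208.5], [12.0, 207.0], [15.0, 208.0], [18.0, 208.0]] median 208.00000000000006
  side edges [[20.0, -36.0], [29.0, 21.0], [-25.5, 20.0], [-31.5, 20.5], [-31.5, 19.5]]
  knob pred [223.9905 168.6454]
```

```bash
python3 - <<'E'
import cv2
im=cv2.imread("pics/sideavg.png"); cv2.imwrite("pics/sz.png",cv2.resize(im[170:210,205:255],None,fx=15,fy=15,interpolation=cv2.INTER_CUBIC))
from h import *
yaw=np.radians(16.75); x=np.array([np.cos(yaw),-np.sin(yaw)]); y=np.array([np.sin(yaw),np.cos(yaw)]); O=np.array([.5081,.1873])
W=lambda a,b,z:np.r_[O+a*x+b*y,z]
for n,p in dict(tip=(0,.205,.156),end=(0,.205,.148),c1=(-.0225,.205,.148),c2=(.0225,.205,.148),c1b=(-.0225,.205,.13),c2b=(.0225,.205,.13),armendtop=(-.005,.208,.168),knob=(.0228,.192,.203)).items(): print(n,(proj("side",W(*p))[0]-[205,170]+.5)*15)
E
```

```text
tip [420.8027 335.2716]
end [423.4756 381.2954]
c1 [567.4199 407.7704]
c2 [281.6514 355.2103]
c1b [571.7342 510.0771]
c2b [289.121  456.6191]
armendtop [441.0476 281.7184]
knob [292.3569 -12.8188]
```

View pics/sz.png

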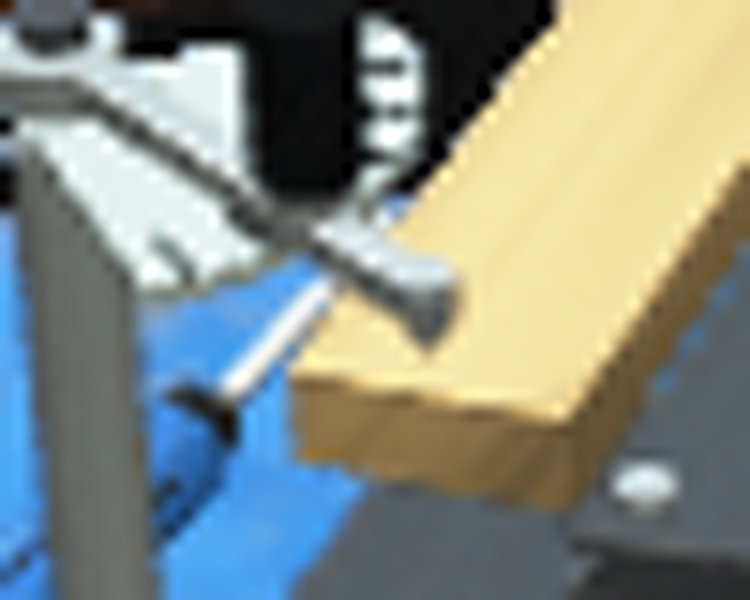

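```bash
python3 - <<'E'
from h import *
delta([.5046,.1756,.1195],16.75); print(bot.get_state()["torque"])
bot.snapshot("side")
s=bot.get_state(); print(s["position"],s["ft_force"],s["opening"])
print(bot.hand_in())
E
```

```text
t 11.5333 pos [0.5047 0.1742 0.1199] F [-1.5825 -3.466   5.1632] op 0.511 yaw 16.87
 rot [ 0.0001 -0.0021  0.0012] shift [-0.0013  0.0004 -0.0005]
[-0.8132  0.0896 -0.0314]
[0.5047 0.1742 0.12  ] [-0.9299 -4.0103  5.6324] 0.5088130480563781
the job is handed in; nothing more can be done
None
```

I set the gauge to 30° outward, then fed the board out until the middle of its outer end was under the pointer. I handed in at about 11.6 s with the gripper still holding the board.

1. **Gauge:** I pinched the knob, swung the arm from about −22° and released it. The close-up against the scale ticks read 29.9 to 30.3°, midway between the 15° and 45° ticks.
2. **Board:** It lay about 9° askew at the start. I gripped it across its width near the rear end at 90 N and turned it straight on the rest. I then slid it out along the rest in three steps.

**Last checks:**

| Check | Reading |
|---|---|
| Outer end, wrist camera (wanted y 205 mm, x 0) | y 205.0 mm, x about +0.2 mm, skew about 0.1° |
| Outer end, tool pose | y 203.7 mm |
| Outer end, top camera | y 203.3 mm raw, about 204.2 mm after allowing for the offset it showed at the knob |
| Outer end, side camera | y 208 mm raw, but it showed the pointer tip offset by the same amount |
| Pointer tip against board end, side camera only | in line to within about 1 mm |
| Hold on the board | pressed on the rest with about 5 N, pose steady over the last half second |

The cameras disagree on the absolute position by up to about 5 mm. The side camera resolves only about 5 mm per pixel along the board, so I relied on its relative reading and the wrist camera.

In the pictures the other things on the bench looked to be where they were at the start.

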